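Rotate the stock in the carton lane

ROBOT

A 6-joint arm with a two-finger parallel gripper is mounted at the origin on the work surface. World frame = base frame: x ahead of the robot, y to its left, z up, the work surface at z = 0. Lengths are in mm, angles in rad, forces in N, time in s.
With the tool pointing down it reaches from about 275 to 1000 mm from the base axis. Payload 8.4 kg.
Tool frame: the origin (TCP) lies at the very end of the fingers, on their centre line; the grasp point (between the pads) lies 19 mm behind it (r.tcp_to_grasp is the distance from the TCP to the grasp point, in mm); z points along the fingers, y is the line along which they close (so a half turn about z gives the same grasp; the last joint's range is limited). The gripper opens to 85 mm and grips with 20 to 120 N. Pads are 22 mm wide; open, the fingers measure 114 mm over their backs; the gripper's body (76 mm by 85 mm) begins 54 mm behind the grasp point. The pads swing forward as they close: fully open they stand 13 mm farther back than shut.
Start: joints at [1.241, 0.353, 1.633, -0, 1.155, -0.002], TCP at [201.224, 591.724, 231.281] pointing down, gripper open.
Joint ranges: [-2.63, 2.63], [-0.92, 2.1], [0.06, 2.66], [-1.3, 4.44], [0, 2.69], [-3.02, 3.02]. Speed limits (rad/s): [2.22, 2.22, 2.79, 3.14, 3.14, 3.14].

INTERFACE

Orientations are given as [roll, pitch, yaw] about the fixed x, y, z axes, in that order (R = Rz(yaw) Ry(pitch) Rx(roll)).
In Python, from rig import r gives the robot as it stands. The module is installed in compiled form; this text tells all that it offers.
- The arm moves only by the tool play_rows, never from a script. Its argument "rows" is a list of rows, each an object with "dp": the shift along the tool's x, y, z in units of 40 mm (1.0 is 40 mm), a list of three; "turn": the turn, a rotation vector about the tool's x, y, z in units of 6 degrees (1.0 is 6 degrees), a list of three; "fingers": the closure, from 0 (fully open) to 1 (shut). In form: [{"dp": [tx, ty, tz], "turn": [wx, wy, wz], "fingers": fingers}, ...]. A call has 1 to 5 rows; each row shifts and turns the commanded pose from where the row before left it, along the tool's axes as they then stand; what a row does not reach is not made up. A row lasts 1/12 s, in which the tool goes at most 41.7 mm and 7.16 degrees, less where a joint would pass 70% of its speed; a pose out of reach is approached as far as the arm can. A call is refused whole if a number of a shift passes 1 or a number of a turn 1, either way. A call with a gripper value outside its range is refused whole. The fingers move at their own pace and stop on an object; "force" is the grip in N (left out, the last holds). Time passes only in rows, so rows that do not move let the fingers close. It gives the time, the measured TCP pose, the force, the opening and the grip force at its end, in the units of the state.
- r.sense(): the state, without advancing time (a new reading comes with each control period).
- r.grab_frame(name): name is "scene" or "top" or "wrist"; returns a dict with "pixels" (480x640x3 uint8, red, green, blue), "fx", "fy", "cx", "cy" (pixels), "dist" ([k1, k2, p1, p2, k3] as OpenCV has them; the pictures are not rectified), "pose" (4x4, takes a point from camera to world coordinates). Camera axes: x right, y down, z forward; pixel columns grow to the right and rows downward; lengths in mm; the calibration is good to about 2 mm. A picture is of the moment at which its call begins. There is no depth.
- r.sign_off(): hands the job in; it is judged then, once.
The state is a dict: "clock": time; "qpos": joint angles; "qvel": joint speeds; "joint_efforts": joint torques, N m; "eef_pos": TCP position; "tcp_rot": TCP orientation; "contact_force": force on the tool from outside, world axes, zero at the start; "wrist_torque": the same for the moment, N m; "opening": opening from 0.0 (shut) to 1.0 (fully open); "grasp_force": force on a finger pad.
Only numpy, scipy, OpenCV 4.12 (cv2) and the standard library are available. Lean on these libraries where they do the work, as an engineer would, in place of code of your own. Each camera call takes 0.05 s, during which the arm holds its last target. There are 200 camera calls.

TASK

In the three-lane pick rack on the packing bench, one lane has only one tall carton left, standing at the back. Pull that older carton forward so it stands squarely in the lane close behind the front lip, and stand the matching tall carton from the delivery tray squarely in the same lane behind it. Keep both cartons upright throughout.

Things in the scene. Friction and masses are not known exactly. Their poses are not given: they have to be found in the camera images.
- old_carton_mid (a point): Older carton: tall plain cardboard carton, 60 (x) by 46 (y) by 80 mm high, about 0.25 kg; the point is its centre, 40 mm above its underside, z up. Stands alone at the back of its lane, roughly in line with it. The other two lanes each hold two lower things (tins 72 mm, flat cartons 38 mm high).
- new_carton_mid (a point): New carton: tall plain cardboard carton, 60 (x) by 46 (y) by 80 mm high, about 0.25 kg; the point is its centre, 40 mm above its underside, z up. The only tall one in the delivery tray (grey plastic, 220 by 230 mm, walls 22 mm high, floor 4 mm above the bench) beside the rack, turned up to 35 degrees; a tin (52 mm across, 72 high) and a flat carton (64 by 52 by 38 high) stand by it.
- lane_front (a point): Point on the lane floor, on its centre line, for the middle of the front carton, 35 mm behind the front lip. x runs along the lane to the back, z up. The lane is a steel channel 180 by 66 mm inside, floor 33 mm above the bench; side strips and lip rise 10 mm above the floor, back stop 30. Three lanes 105 mm apart stand on a wooden step (215 by 325 by 30 mm).
- lane_back (a point): Point on the same lane's floor and centre line, 105 mm behind lane_front, for the middle of the rear carton; the back stop is 40 mm behind it. Axes as for lane_front.
Mind the look-alikes: they are no part of the job. Leave any green look-alike of the part that bears new_carton_mid alone.

How it is judged:
By the outcome, as a careful person would: the job done as asked, in the order asked, and still so for the second after the job is handed in, with the robot touching nothing.
It also fails if it takes over 56 s, if anything falls off the work surface, if the arm or the gripper's body presses on something with over 40 N, if the wrist force passes 120 N, or if a joint passes its speed limit or range.

## Working session

There is one attempt and no reset: what is moved stays moved. The work goes in short steps, Python scripts to look and compute and a tool call to move; the robot and the scene stay as the last step left them, time stands still between calls to the robot, and variables do not carry over. Pictures are saved under pics/ and viewed, at most 10 in all, crops included, and the job is handed in when it is done.

Besides the shell and the picture viewer there is one more tool, called after "Request:" as name([rows], argument=value, ...), one row to a line, values as JSON. play_rows: Moves the arm, as the interface text tells. Its arguments: {"type":"object","properties":{"rows":{"type":"array"},"force":{"type":"number"}},"required":["rows"]}

```bash
mkdir -p pics; cat > h.py <<'E'
import numpy as np,cv2,pickle
from rig import r
def snap(n,f):
    d=r.grab_frame(n); pickle.dump(d,open(f'pics/{f}.pkl','wb'))
    cv2.imwrite(f'pics/{f}.png',d['pixels'][:,:,::-1]); return d
def load(f): return pickle.load(open(f'pics/{f}.pkl','rb'))
def K(d): return np.array([[d['fx'],0,d['cx']],[0,d['fy'],d['cy']],[0,0,1.]])
def px2w(d,uv,z):
    n=cv2.undistortPoints(np.array(uv,float).reshape(-1,1,2),K(d),np.array(d['dist'],float)).reshape(-1,2)
    T=np.array(d['pose']); ray=np.c_[n,np.ones(len(n))]@T[:3,:3].T; o=T[:3,3]
    return o+ray*((z-o[2])/ray[:,2])[:,None]
def w2px(d,p):
    T=np.linalg.inv(np.array(d['pose'])); 
    return cv2.projectPoints(np.array(p,float).reshape(-1,1,3),cv2.Rodrigues(T[:3,:3])[0],T[:3,3],K(d),np.array(d['dist'],float))[0].reshape(-1,2)
def crop(f,x,y,w,h,s):
    im=cv2.imread(f'pics/{f}.png')[y:y+h,x:x+w]; cv2.imwrite(f'pics/{f}_c{x}_{y}.png',cv2.resize(im,None,fx=s,fy=s,interpolation=cv2.INTER_CUBIC))
E
python3 - <<'E'
from h import *
a=snap('top','top0');b=snap('scene','sc0')
im=np.vstack([a['pixels'],b['pixels']])[:,:,::-1]
cv2.imwrite('pics/both.png',cv2.resize(np.hstack([a['pixels'],b['pixels']])[:,:,::-1],(800,300),interpolation=cv2.INTER_AREA))
print(r.sense());print(a['pose'],b['pose'],a['fx'])
E
```

```text
{'clock': 0.1, 'qpos': array([ 1.24060235e+00,  3.53575898e-01,  1.63407933e+00,  1.48542478e-05,
        1.15521275e+00, -2.37698136e-03]), 'qvel': array([-0.00158235, -0.00279433,  0.00049396,  0.00046886,  0.00108703,
       -0.00020027]), 'joint_efforts': array([-5.61544512e-04, -6.06353760e+01, -3.42816710e+01, -9.97509642e-05,
        3.89112218e-03, -1.03025599e-05]), 'eef_pos': array([201.07389569, 591.30396704, 230.63025759]), 'tcp_rot': array([-3.14031736e+00, -1.66135890e-05,  2.81376964e+00]), 'contact_force': array([-0.2223707 , -0.59715566,  0.23120201]), 'wrist_torque': array([ 0.02743797, -0.00475123,  0.01922121]), 'grasp_force': 0.0, 'opening': 0.995910763239604}
[[ 2.27948151e-03 -9.76187212e-01  2.16917797e-01  2.91067130e+02]
 [-9.99989584e-01 -1.36744106e-03  4.35454953e-03  1.91152006e+01]
 [-3.95423326e-03 -2.16925464e-01 -9.76180161e-01  1.00554294e+03]
 [ 0.00000000e+00  0.00000000e+00  0.00000000e+00  1.00000000e+00]] [[-1.65692737e-01  5.50886125e-01 -8.17967233e-01  1.25979142e+03]
 [ 9.85912815e-01  1.11745305e-01 -1.24454441e-01  1.27522523e+02]
 [ 2.28437734e-02 -8.27065574e-01 -5.61641075e-01  5.83328422e+02]
 [ 0.00000000e+00  0.00000000e+00  0.00000000e+00  1.00000000e+00]] 486.42907163673857
```

View pics/top0.png

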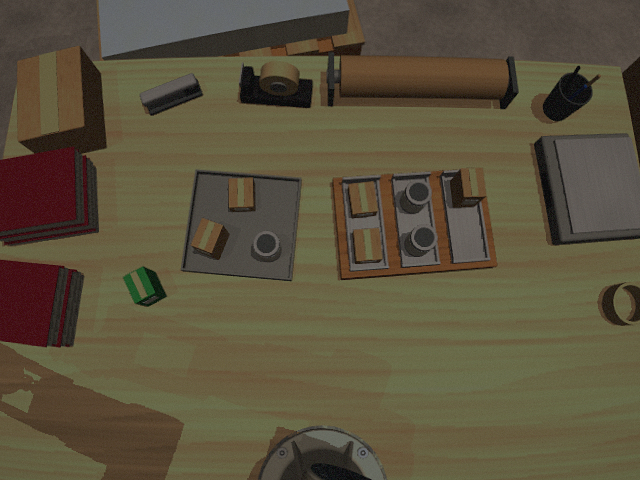

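View pics/sc0.png

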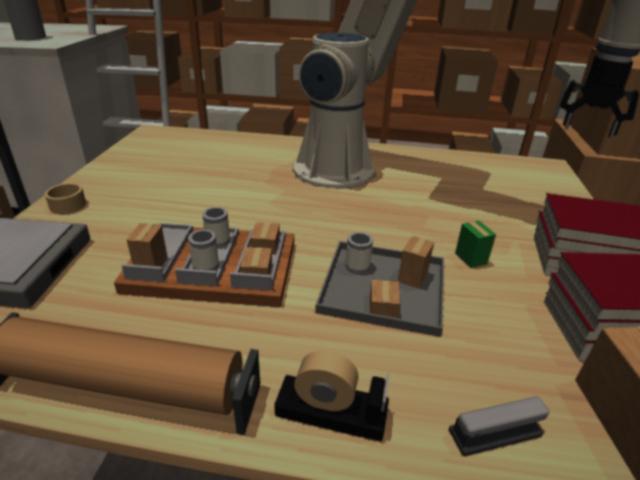

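Top view: in the tray are cartons at (209,239) and (240,193) and a tin at (266,246). The green look-alike is at (145,286), outside the tray. In the scene view the carton at (416,262), which matches top (209,239), is the tall one, so that is the new carton. The old carton is at top (467,187), in the rightmost lane. I'll check with a close crop.

```bash
python3 - <<'E'
from h import *
im=cv2.imread('pics/top0.png')
a=cv2.resize(im[205:285,180:280],None,fx=4,fy=4,interpolation=cv2.INTER_CUBIC)
b=cv2.resize(im[160:280,430:505],None,fx=4.9,fy=4.9,interpolation=cv2.INTER_CUBIC)
H=max(a.shape[0],b.shape[0])
f=lambda i:cv2.copyMakeBorder(i,0,H-i.shape[0],0,0,cv2.BORDER_CONSTANT)
cv2.imwrite('pics/c1.png',np.clip(np.hstack([f(a),f(b)])*1.6,0,255).astype('uint8'))
E
```

```text
(no output)
```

View pics/c1.png

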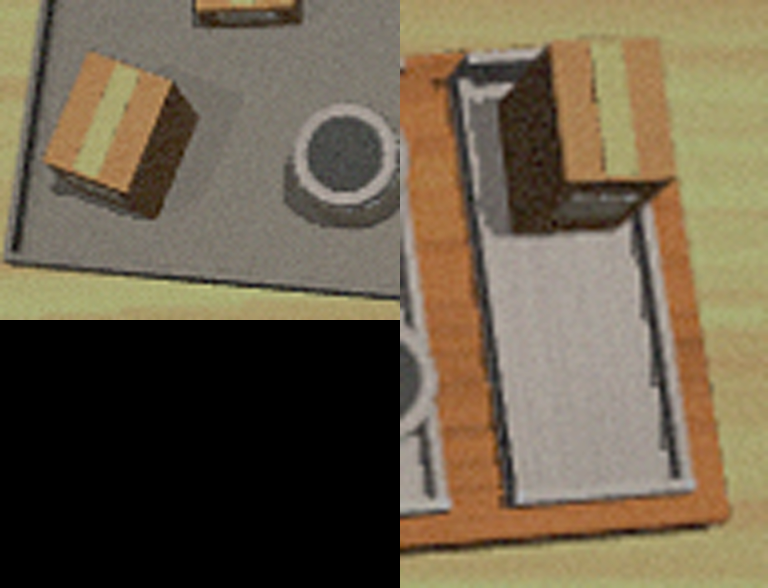

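The crop shows the tall carton's top corners at (93,52), (172,80), (127,193) and (46,160), and the old carton alone at the back of the right-hand lane. The choice is confirmed.

```bash
python3 - <<'E'
from h import *
d=load('top0');np.set_printoptions(precision=1,suppress=True)
n=np.array([(93,52),(172,80),(127,193),(46,160)])/4+(180,205)
o=np.array([(152,40),(260,38),(275,180),(160,183)])/4.9+(430,160)
l=np.array([(114,500),(292,488),(60,85)])/4.9+(430,160)
for q,z in((n,84),(o,113),(l,43)):
    w=px2w(d,q,z);print(w,w.mean(0)); e=w[3]-w[0] if len(w)>3 else w[2]-w[0];print(np.degrees(np.arctan2(e[1],e[0])),np.linalg.norm(e))
# step corners z=30
print(px2w(d,[(343,278),(496,267),(333,178)],30))
d=r.grab_frame('wrist');T=d['pose'];s=r.sense();from scipy.spatial.transform import Rotation as R
M=R.from_euler('xyz',s['tcp_rot']).as_matrix();print('camtool',M.T@(T[:3,3]-s['eef_pos']),M.T@T[:3,:3],d['fx'],M)
E
```

```text
[[529.2 233.9  84. ]
 [515.  194.   84. ]
 [458.7 213.7  84. ]
 [474.9 254.4  84. ]] [494.5 224.   84. ]
159.34038760948496 58.016459997142775
[[ 623.8 -273.2  113. ]
 [ 625.2 -318.   113. ]
 [ 565.5 -319.   113. ]
 [ 563.8 -272.   113. ]] [ 594.6 -295.6  113. ]
178.83755084982505 59.938214417384636
[[ 448.7 -266.2   43. ]
 [ 453.4 -342.3   43. ]
 [ 628.9 -254.2   43. ]] [ 510.3 -287.6   43. ]
3.8175178916056858 180.6215097798413
[[ 418.4  -43.    30. ]
 [ 440.1 -359.8   30. ]
 [ 630.6  -24.5   30. ]]
camtool [  82.7    0.3 -141.5] [[ 0.  -0.9 -0.3]
 [ 1.   0.  -0. ]
 [ 0.  -0.3  0.9]] 392.82734006708006 [[-0.9  0.3 -0. ]
 [ 0.3  0.9 -0. ]
 [ 0.  -0.  -1. ]]
```

Request:
play_rows([
  {"dp": [0, 0, 0], "turn": [0, 0, -0.95], "fingers": 0},
  {"dp": [0, 0, 0], "turn": [0, 0, -0.95], "fingers": 0},
  {"dp": [0, 0, 0], "turn": [0, 0, -0.95], "fingers": 0},
  {"dp": [0, 0, 0], "turn": [0, 0, -0.95], "fingers": 0},
  {"dp": [-0.33, -0.9, 0], "turn": [0, 0, 0], "fingers": 0},
])

```text
clock: 0.57
eef_pos: [215.6, 560.7, 231.1]
tcp_rot: [3.138, -0.0, -3.063]
contact_force: [0.4, -1.5, 0.0]
opening: 0.997
grasp_force: 0.0
```

Request:
play_rows([
  {"dp": [-0.33, -0.91, 0], "turn": [0, 0, 0], "fingers": 0},
  {"dp": [-0.33, -0.91, 0], "turn": [0, 0, 0], "fingers": 0},
  {"dp": [-0.33, -0.91, 0], "turn": [0, 0, 0], "fingers": 0},
  {"dp": [-0.33, -0.91, 0], "turn": [0, 0, 0], "fingers": 0},
  {"dp": [-0.33, -0.91, 0], "turn": [0, 0, 0], "fingers": 0},
])

```text
clock: 0.98
eef_pos: [295.7, 378.0, 231.1]
tcp_rot: [-3.141, -0.0, -3.071]
contact_force: [1.4, 0.7, 0.9]
opening: 1.0
grasp_force: 0.0
```

Request:
play_rows([
  {"dp": [-0.33, -0.91, 0], "turn": [0, 0, 0], "fingers": 0},
  {"dp": [-0.33, -0.91, 0], "turn": [0, 0, 0], "fingers": 0},
  {"dp": [-0.33, -0.91, 0], "turn": [0, 0, 0], "fingers": 0},
  {"dp": [-0.33, -0.91, 0], "turn": [0, 0, 0], "fingers": 0},
  {"dp": [-0.33, -0.91, 0], "turn": [0, 0, 0], "fingers": 0},
])

```text
clock: 1.4
eef_pos: [374.3, 201.1, 231.4]
tcp_rot: [3.141, 0.0, -3.071]
contact_force: [1.1, 0.8, -0.6]
opening: 0.997
grasp_force: 0.0
```

Request:
play_rows([
  {"dp": [-0.33, -0.91, 0], "turn": [0, 0, 0], "fingers": 0},
  {"dp": [-0.33, -0.91, 0], "turn": [0, 0, 0], "fingers": 0},
  {"dp": [-0.33, -0.91, 0], "turn": [0, 0, 0], "fingers": 0},
  {"dp": [-0.33, -0.91, 0], "turn": [0, 0, 0], "fingers": 0},
  {"dp": [-0.33, -0.91, 0], "turn": [0, 0, 0], "fingers": 0},
])

```text
clock: 1.82
eef_pos: [453.0, 24.0, 231.4]
tcp_rot: [3.142, 0.0, -3.072]
contact_force: [1.0, 0.2, 0.5]
opening: 1.002
grasp_force: 0.0
```

Request:
play_rows([
  {"dp": [-0.33, -0.91, 0], "turn": [0, 0, 0], "fingers": 0},
  {"dp": [-0.33, -0.91, 0], "turn": [0, 0, 0], "fingers": 0},
  {"dp": [-0.33, -0.91, 0], "turn": [0, 0, 0], "fingers": 0},
  {"dp": [-0.33, -0.91, 0], "turn": [0, 0, 0], "fingers": 0},
  {"dp": [-0.33, -0.91, 0], "turn": [0, 0, 0], "fingers": 0},
])

```text
clock: 2.23
eef_pos: [531.5, -153.0, 231.1]
tcp_rot: [3.141, -0.0, -3.072]
contact_force: [1.8, 0.6, 0.7]
opening: 1.002
grasp_force: 0.0
```

Request:
play_rows([
  {"dp": [-0.33, -0.91, 0], "turn": [0, 0, 0], "fingers": 0},
  {"dp": [-0.33, -0.91, 0], "turn": [0, 0, 0], "fingers": 0},
  {"dp": [-0.3, -0.9, 0], "turn": [0, 0, 0], "fingers": 0},
  {"dp": [0, 0, 0], "turn": [0, 0, 0], "fingers": 0},
  {"dp": [0, 0, 0], "turn": [0, 0, 0], "fingers": 0},
])

```text
clock: 2.65
eef_pos: [577.3, -258.6, 230.4]
tcp_rot: [3.141, -0.001, -3.074]
contact_force: [0.1, -0.1, -0.4]
opening: 1.001
grasp_force: 0.0
```

```bash
python3 - <<'E'
from h import *
snap('wrist','w1'); s=r.sense(); print(s['eef_pos'],s['tcp_rot'])
E
```

```text
[ 576.77645214 -257.18813038  230.48227141] [ 3.14070299e+00 -1.22756083e-03 -3.07282090e+00]
```

View pics/w1.png

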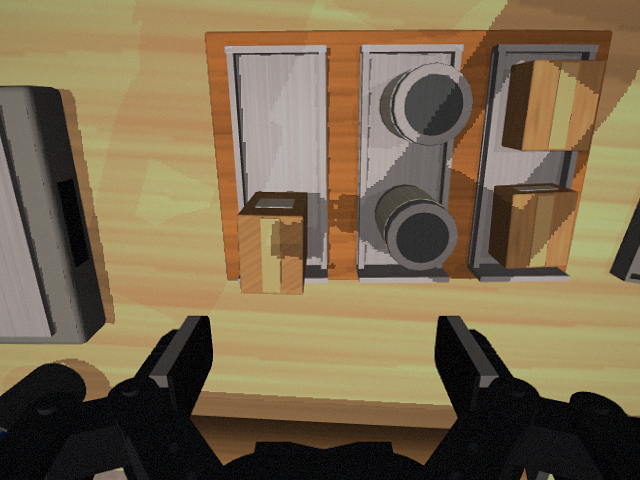

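The wrist view looks down on the rack, with the robot side up. The old carton's top face is near (239–306, 210–294), and the empty lane's front lip runs from (228,47) to (327,45). I'll enlarge it for the numbers.

```bash
python3 - <<'E'
from h import *
im=cv2.imread('pics/w1.png')[30:310,195:365]
o=cv2.resize(im[:140],None,fx=4,fy=4,interpolation=cv2.INTER_CUBIC)[:240]
b=cv2.resize(im[140:],None,fx=4,fy=4,interpolation=cv2.INTER_CUBIC)
b=np.vstack([o[:40*4-120+60],b[:500]]) if 0 else b
# front half left, back half right, 2.35x side by side would blur: use 4x back (170..310) and 4x front strip scaled
f=cv2.resize(im[:60,:],None,fx=4,fy=4,interpolation=cv2.INTER_CUBIC)
out=cv2.resize(np.vstack([f[:],b]),None,fx=.75,fy=.75,interpolation=cv2.INTER_AREA)
print(out.shape)
cv2.imwrite('pics/c2.png',np.clip(out*1.4,0,255).astype('uint8'))
E
```

```text
(600, 510, 3)
```

View pics/c2.png

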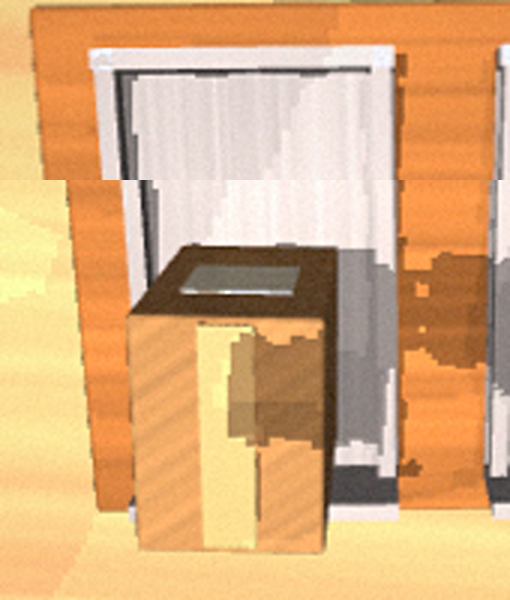

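```bash
python3 - <<'E'
from h import *
d=load('w1');np.set_printoptions(precision=1,suppress=True)
g=lambda L:np.array([(x/3+195,y/3+30 if y<180 else (y-180)/3+170) for x,y in L])
w=px2w(d,g([(128,315),(323,316),(323,550),(138,551)]),113);print(w,w.mean(0))
for a,b in((1,2),(0,3)): e=w[b]-w[a];print(np.degrees(np.arctan2(e[1],e[0])),np.linalg.norm(e))
for a,b in((0,1),(3,2)): e=w[b]-w[a];print(np.degrees(np.arctan2(e[1],e[0]))-90,np.linalg.norm(e))
print('rim inner',px2w(d,g([(115,70),(373,70),(380,430)]),43))
print('rim outer',px2w(d,g([(91,60),(396,60),(398,470)]),43))
print('step',px2w(d,g([(33,8),(98,510)]),30))
E
```

```text
[[ 568.9 -317.3  113. ]
 [ 566.2 -273.   113. ]
 [ 625.  -270.   113. ]
 [ 628.4 -315.   113. ]] [ 597.1 -293.8  113. ]
2.917420864317101 58.941014251670666
2.213042214634109 59.51490167677971
3.5548803920833336 44.38077930356255
4.267524616056562 45.12220053093923
rim inner [[ 460.7 -335.1   43. ]
 [ 456.4 -269.4   43. ]
 [ 619.4 -256.7   43. ]]
rim outer [[ 458.7 -341.2   43. ]
 [ 453.6 -263.7   43. ]
 [ 631.9 -250.4   43. ]]
step [[ 445.7 -359.4   30. ]
 [ 657.5 -344.1   30. ]]
```

Request:
play_rows([
  {"dp": [-0.22, -0.48, 0], "turn": [0, 0, 0], "fingers": 0},
  {"dp": [-0.22, -0.47, 0.14], "turn": [0, 0, 0], "fingers": 0},
  {"dp": [0, 0, 0.8], "turn": [0, 0, 0], "fingers": 0},
  {"dp": [0, 0, 0.8], "turn": [0, 0, 0], "fingers": 0},
  {"dp": [0, 0, 0.7], "turn": [0, 0, 0], "fingers": 0},
])

```text
clock: 3.12
eef_pos: [596.9, -292.1, 132.4]
tcp_rot: [3.141, -0.0, -3.071]
contact_force: [-0.1, 0.7, 0.3]
opening: 0.998
grasp_force: 0.0
```

Request:
play_rows([
  {"dp": [0, 0, 0.7], "turn": [0, 0, 0], "fingers": 0},
  {"dp": [0, 0, 0.6], "turn": [0, 0, 0], "fingers": 0},
  {"dp": [0, 0, 0.4], "turn": [0, 0, 0], "fingers": 0},
  {"dp": [0, 0, 0], "turn": [0, 0, 0], "fingers": 0},
  {"dp": [0, 0, 0], "turn": [0, 0, 0], "fingers": 0},
])

```text
clock: 3.53
eef_pos: [596.7, -292.1, 65.3]
tcp_rot: [3.14, -0.002, -3.07]
contact_force: [-0.6, -0.5, -0.2]
opening: 0.998
grasp_force: 0.0
```

Request:
play_rows([
  {"dp": [0, 0, 0], "turn": [0, 0, 0], "fingers": 0.4},
  {"dp": [0, 0, 0], "turn": [0, 0, 0], "fingers": 0.6},
  {"dp": [0, 0, 0], "turn": [0, 0, 0], "fingers": 0.6},
  {"dp": [0, 0, 0], "turn": [0, 0, 0], "fingers": 0.6},
  {"dp": [0, 0, 0], "turn": [0, 0, 0], "fingers": 0.6},
], force=25)

```text
clock: 3.95
eef_pos: [598.3, -293.9, 67.3]
tcp_rot: [-3.141, 0.002, -3.072]
contact_force: [-0.5, 0.7, 6.5]
opening: 0.536
grasp_force: 29.2
```

Request:
play_rows([
  {"dp": [0, 0, -0.12], "turn": [0, 0, 0], "fingers": 0.6},
  {"dp": [0, 0, -0.12], "turn": [0, 0, 0], "fingers": 0.6},
  {"dp": [0.3, 0, 0], "turn": [0, 0, 0], "fingers": 0.6},
  {"dp": [0.5, 0, 0], "turn": [0, 0, 0], "fingers": 0.6},
  {"dp": [0.5, 0, 0], "turn": [0, 0, 0], "fingers": 0.6},
])

```text
clock: 4.37
eef_pos: [544.2, -296.9, 75.1]
tcp_rot: [3.141, -0.0, -3.071]
contact_force: [0.0, -0.8, -1.9]
opening: 0.537
grasp_force: 28.6
```

Request:
play_rows([
  {"dp": [0.5, 0, 0], "turn": [0, 0, 0], "fingers": 0.6},
  {"dp": [0.5, 0, 0], "turn": [0, 0, 0], "fingers": 0.6},
  {"dp": [0.27, 0, 0], "turn": [0, 0, 0], "fingers": 0.6},
  {"dp": [0, 0, 0], "turn": [0, 0, 0], "fingers": 0.6},
  {"dp": [0, 0, 0], "turn": [0, 0, 0], "fingers": 0.6},
])

```text
clock: 4.78
eef_pos: [494.6, -300.9, 75.5]
tcp_rot: [-3.141, 0.0, -3.072]
contact_force: [1.4, 0.2, -3.0]
opening: 0.536
grasp_force: 28.6
```

```bash
python3 - <<'E'
from h import *
snap('wrist','w2'); s=r.sense(); print(s['eef_pos'],s['tcp_rot'],s['contact_force'])
im=np.clip(cv2.imread('pics/w2.png')*1.4,0,255).astype('uint8'); cv2.imwrite('pics/w2b.png',cv2.resize(im[:,100:560],(780,600*480//480*0+814*0+600)) if 0 else cv2.resize(im[60:460,110:570],None,fx=1.5,fy=1.5,interpolation=cv2.INTER_CUBIC))
E
```

```text
[ 495.47792355 -301.04680365   75.60962146] [-3.14100579e+00  1.06964834e-03 -3.07190643e+00] [ 0.59286048 -0.62592863 -2.81200439]
```

View pics/w2b.png

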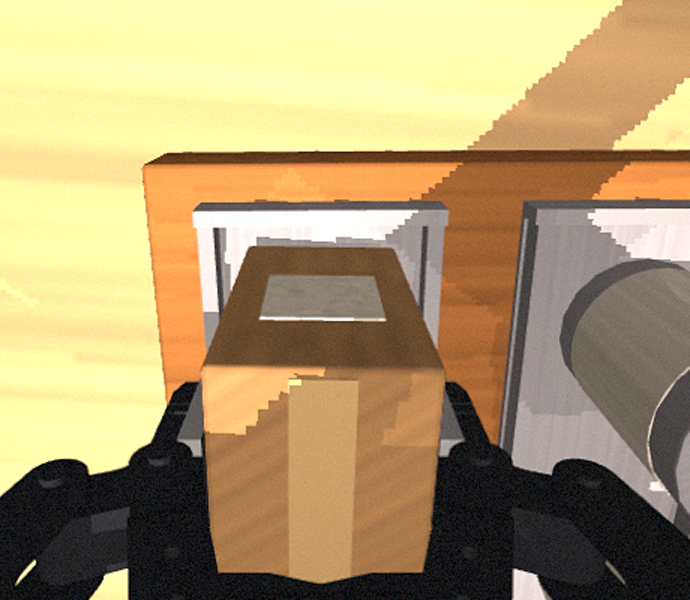

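The crop shows the carton held over the lane. Its bottom front edge runs from (247,248) to (393,248), and the lip's inner top edge is at y≈227, spanning (215) to (430).

```bash
python3 - <<'E'
from h import *
d=load('w2');np.set_printoptions(precision=1,suppress=True)
g=lambda L:np.array(L)/1.5+(110,60)
c,s=np.cos(np.radians(4.1)),np.sin(np.radians(4.1));M=np.array([[c,s],[-s,c]])
f=lambda L,z:px2w(d,g(L),z)[:,:2]@M.T
print('bottom front',f([(247,248),(393,248)],42))
print('top',f([(204,366),(444,369),(428,573),(218,573)],122))
print('lip inner',f([(216,227),(428,227)],43),'outer',f([(194,210),(448,209)],43))
print('strips outer at y~300',f([(193,220),(448,220)],43))
E
```

```text
bottom front [[ 441.8 -357.7]
 [ 441.9 -312.4]]
top [[ 440.  -356. ]
 [ 440.7 -312.6]
 [ 488.4 -312.7]
 [ 488.3 -356.4]]
lip inner [[ 434.8 -366.8]
 [ 434.9 -302.1]] outer [[ 429.5 -373.1]
 [ 429.3 -296.4]]
strips outer at y~300 [[ 432.6 -373.6]
 [ 432.7 -296.2]]
```

Request:
play_rows([
  {"dp": [0.05, 0.01, 0.1], "turn": [0, 0, 0], "fingers": 0.6},
  {"dp": [0, 0, 0.1], "turn": [0, 0, 0], "fingers": 0.6},
  {"dp": [0, 0, 0.03], "turn": [0, 0, 0], "fingers": 0.6},
  {"dp": [0, 0, 0], "turn": [0, 0, 0], "fingers": 0.6},
  {"dp": [0, 0, 0], "turn": [0, 0, 0], "fingers": 0.6},
])

```text
clock: 5.25
eef_pos: [493.7, -300.9, 67.0]
tcp_rot: [-3.141, 0.001, -3.071]
contact_force: [-3.9, -0.6, 11.7]
opening: 0.535
grasp_force: 27.8
```

Request:
play_rows([
  {"dp": [0, 0, 0], "turn": [0, 0, 0], "fingers": 0.3},
  {"dp": [0, 0, 0], "turn": [0, 0, 0], "fingers": 0.1},
  {"dp": [0, 0, 0], "turn": [0, 0, 0], "fingers": 0},
  {"dp": [0, 0, 0], "turn": [0, 0, 0], "fingers": 0},
  {"dp": [0, 0, 0], "turn": [0, 0, 0], "fingers": 0},
])

```text
clock: 5.67
eef_pos: [492.9, -300.3, 65.8]
tcp_rot: [3.141, -0.0, -3.071]
contact_force: [0.2, 0.0, 0.2]
opening: 0.999
grasp_force: 0.0
```

Request:
play_rows([
  {"dp": [0, 0, -0.4], "turn": [0, 0, 0], "fingers": 0},
  {"dp": [0, 0, -0.6], "turn": [0, 0, 0], "fingers": 0},
  {"dp": [0, 0, -0.9], "turn": [0, 0, 0], "fingers": 0},
  {"dp": [0, 0, -0.9], "turn": [0, 0, 0], "fingers": 0},
  {"dp": [0, 0, -0.9], "turn": [0, 0, 0], "fingers": 0},
])

```text
clock: 6.08
eef_pos: [492.5, -300.2, 215.3]
tcp_rot: [3.141, -0.001, -3.071]
contact_force: [0.8, -0.6, 0.6]
opening: 1.001
grasp_force: 0.0
```

Request:
play_rows([
  {"dp": [-0.07, 0.93, 0], "turn": [0, 0, 0], "fingers": 0},
  {"dp": [-0.07, 0.93, 0], "turn": [0, 0, 0], "fingers": 0},
  {"dp": [-0.07, 0.93, 0], "turn": [0, 0, 0], "fingers": 0},
  {"dp": [-0.07, 0.93, 0], "turn": [0, 0, 0], "fingers": 0},
  {"dp": [-0.07, 0.93, 0], "turn": [0, 0, 0], "fingers": 0},
])

```text
clock: 6.5
eef_pos: [493.5, -112.4, 214.2]
tcp_rot: [-3.142, 0.0, -3.072]
contact_force: [1.1, 0.5, -0.7]
opening: 0.998
grasp_force: 0.0
```

Request:
play_rows([
  {"dp": [-0.07, 0.93, 0], "turn": [0, 0, 0], "fingers": 0},
  {"dp": [-0.07, 0.93, 0], "turn": [0, 0, 0], "fingers": 0},
  {"dp": [-0.07, 0.93, 0], "turn": [0, 0, 0], "fingers": 0},
  {"dp": [-0.07, 0.93, 0], "turn": [0, 0, 0], "fingers": 0},
  {"dp": [-0.07, 0.93, 0], "turn": [0, 0, 0], "fingers": 0},
])

```text
clock: 6.92
eef_pos: [494.4, 74.5, 214.2]
tcp_rot: [3.142, 0.0, -3.071]
contact_force: [1.0, -0.1, -0.9]
opening: 0.999
grasp_force: 0.0
```

Request:
play_rows([
  {"dp": [-0.07, 0.93, 0], "turn": [0, 0, 0], "fingers": 0},
  {"dp": [-0.07, 0.93, 0], "turn": [0, 0, 0], "fingers": 0},
  {"dp": [-0.07, 0.93, 0], "turn": [0, 0, 0], "fingers": 0},
  {"dp": [-0.07, 0.9, 0], "turn": [0, 0, 0], "fingers": 0},
  {"dp": [0, 0, 0], "turn": [0, 0, 0.8], "fingers": 0},
])

```text
clock: 7.33
eef_pos: [495.7, 226.2, 214.2]
tcp_rot: [3.139, 0.001, 3.132]
contact_force: [0.2, -1.0, 0.1]
opening: 1.0
grasp_force: 0.0
```

Request:
play_rows([
  {"dp": [0, 0, 0], "turn": [0, 0, 0.85], "fingers": 0},
  {"dp": [0, 0, 0], "turn": [0, 0, 0.85], "fingers": 0},
  {"dp": [0, 0, 0], "turn": [0, 0, 0.85], "fingers": 0},
  {"dp": [0, 0, 0], "turn": [0, 0, 0.8], "fingers": 0},
  {"dp": [0, 0, 0], "turn": [0, 0, 0], "fingers": 0},
])

```text
clock: 7.75
eef_pos: [495.4, 220.8, 214.0]
tcp_rot: [-3.141, -0.0, 2.774]
contact_force: [-1.1, 1.0, 0.2]
opening: 0.999
grasp_force: 0.0
```

```bash
python3 - <<'E'
from h import *
snap('wrist','w3'); s=r.sense(); print(s['eef_pos'],s['tcp_rot'],s['contact_force'])
im=np.clip(cv2.imread('pics/w3.png')*1.4,0,255).astype('uint8'); cv2.imwrite('pics/w3b.png',cv2.resize(im[60:460,80:600],None,fx=1.5,fy=1.5,interpolation=cv2.INTER_CUBIC))
E
```

```text
[495.46401909 220.64600412 213.94731739] [-3.14142605e+00 -1.54342534e-04  2.77862667e+00] [0.11247063 0.60937732 0.55515081]
```

View pics/w3b.png

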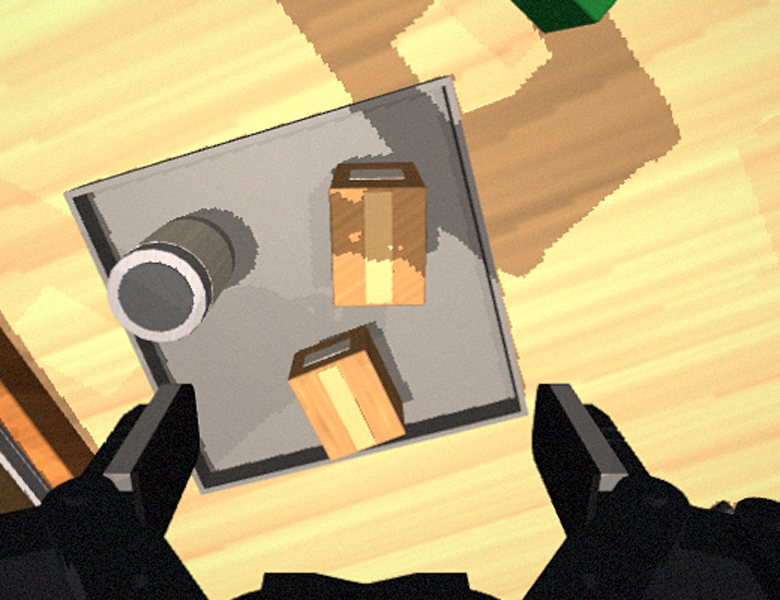

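The crop shows the tall carton's top at (329–427, 188–305), aligned with the gripper. The flat carton is at (347,395), the tin at (165,285), and the green look-alike is outside the tray at the top.

```bash
python3 - <<'E'
from h import *
d=load('w3');np.set_printoptions(precision=1,suppress=True)
g=lambda L:np.array(L)/1.5+(80,60)
w=px2w(d,g([(329,188),(427,188),(425,305),(333,305)]),84);print(w,w.mean(0))
for a,b in((0,3),(1,2)): e=w[b]-w[a];print(np.degrees(np.arctan2(e[1],e[0])),np.linalg.norm(e))
print('flat',px2w(d,g([(290,378),(366,347),(405,432),(330,460)]),42).mean(0),'tin',px2w(d,g([(158,295)]),76))
from scipy.spatial.transform import Rotation as R
s=r.sense();print(np.degrees(s['tcp_rot']),R.from_euler('xyz',s['tcp_rot']).as_matrix().T@(w.mean(0)-s['eef_pos'])/40)
E
```

```text
[[461.2 216.4  84. ]
 [477.6 259.   84. ]
 [532.7 238.8  84. ]
 [516.3 196.1  84. ]] [497.  227.6  84. ]
-20.24905382542271 58.67708938588056
-20.115102755575514 58.68816742415403
flat [596.1 171.3  42. ] tin [[482.  113.3  76. ]]
[-180.    -0.   159.2] [0.  0.2 3.2]
```

Request:
play_rows([
  {"dp": [0.03, 0.18, 0.3], "turn": [0, 0, -0.1], "fingers": 0},
  {"dp": [0, 0, 0.8], "turn": [0, 0, 0], "fingers": 0},
  {"dp": [0, 0, 0.8], "turn": [0, 0, 0], "fingers": 0},
  {"dp": [0, 0, 0.7], "turn": [0, 0, 0], "fingers": 0},
  {"dp": [0, 0, 0.6], "turn": [0, 0, 0], "fingers": 0},
])

```text
clock: 8.22
eef_pos: [496.1, 227.8, 83.4]
tcp_rot: [-3.141, -0.001, 2.791]
contact_force: [0.6, -0.1, 0.0]
opening: 0.999
grasp_force: 0.0
```

Request:
play_rows([
  {"dp": [0, 0, 0.6], "turn": [0, 0, 0], "fingers": 0},
  {"dp": [0, 0, 0.4], "turn": [0, 0, 0], "fingers": 0},
  {"dp": [0, 0, 0.25], "turn": [0, 0, 0], "fingers": 0},
  {"dp": [0, 0, 0], "turn": [0, 0, 0], "fingers": 0},
  {"dp": [0, 0, 0], "turn": [0, 0, 0], "fingers": 0},
])

```text
clock: 8.63
eef_pos: [496.8, 227.9, 35.7]
tcp_rot: [-3.141, -0.001, 2.789]
contact_force: [-0.1, -1.1, -0.3]
opening: 1.001
grasp_force: 0.0
```

Request:
play_rows([
  {"dp": [0, 0, 0], "turn": [0, 0, 0], "fingers": 0.4},
  {"dp": [0, 0, 0], "turn": [0, 0, 0], "fingers": 0.6},
  {"dp": [0, 0, 0], "turn": [0, 0, 0], "fingers": 0.6},
  {"dp": [0, 0, 0], "turn": [0, 0, 0], "fingers": 0.6},
  {"dp": [0, 0, 0], "turn": [0, 0, 0], "fingers": 0.6},
], force=25)

```text
clock: 9.05
eef_pos: [497.6, 228.0, 37.2]
tcp_rot: [3.14, 0.001, 2.788]
contact_force: [-1.4, -0.4, 5.8]
opening: 0.537
grasp_force: 27.1
```

Request:
play_rows([
  {"dp": [0, 0, -0.2], "turn": [0, 0, 0], "fingers": 0.6},
  {"dp": [0, 0, -0.5], "turn": [0, 0, 0], "fingers": 0.6},
  {"dp": [0, 0, -0.8], "turn": [0, 0, 0], "fingers": 0.6},
  {"dp": [0, 0, -0.8], "turn": [0, 0, 0], "fingers": 0.6},
  {"dp": [0, 0, -0.8], "turn": [0, 0, 0], "fingers": 0.6},
])

```text
clock: 9.47
eef_pos: [496.4, 227.5, 161.8]
tcp_rot: [-3.141, -0.001, 2.788]
contact_force: [-0.0, 0.3, -1.8]
opening: 0.539
grasp_force: 26.3
```

Request:
play_rows([
  {"dp": [0, 0, -0.1], "turn": [0, 0, -0.8], "fingers": 0.6},
  {"dp": [0, 0, -0.1], "turn": [0, 0, -0.82], "fingers": 0.6},
  {"dp": [0, 0, -0.1], "turn": [0, 0, -0.82], "fingers": 0.6},
  {"dp": [0, 0, -0.1], "turn": [0, 0, -0.82], "fingers": 0.6},
  {"dp": [0, 0, -0.1], "turn": [0, 0, -0.81], "fingers": 0.6},
])

```text
clock: 9.88
eef_pos: [496.7, 227.7, 180.9]
tcp_rot: [3.142, 0.0, -3.065]
contact_force: [0.7, 0.3, -1.7]
opening: 0.538
grasp_force: 26.5
```

Request:
play_rows([
  {"dp": [-0.05, -0.44, 0], "turn": [0, 0, 0], "fingers": 0.6},
  {"dp": [-0.11, -0.88, 0], "turn": [0, 0, 0], "fingers": 0.6},
  {"dp": [-0.11, -0.88, 0], "turn": [0, 0, 0], "fingers": 0.6},
  {"dp": [-0.11, -0.88, 0], "turn": [0, 0, 0], "fingers": 0.6},
  {"dp": [-0.11, -0.88, 0], "turn": [0, 0, 0], "fingers": 0.6},
])

```text
clock: 10.3
eef_pos: [527.7, 69.8, 180.7]
tcp_rot: [3.142, 0.0, -3.069]
contact_force: [1.5, 0.2, -1.8]
opening: 0.536
grasp_force: 26.6
```

Request:
play_rows([
  {"dp": [-0.11, -0.88, 0], "turn": [0, 0, 0], "fingers": 0.6},
  {"dp": [-0.11, -0.88, 0], "turn": [0, 0, 0], "fingers": 0.6},
  {"dp": [-0.11, -0.88, 0], "turn": [0, 0, 0], "fingers": 0.6},
  {"dp": [-0.11, -0.88, 0], "turn": [0, 0, 0], "fingers": 0.6},
  {"dp": [-0.11, -0.88, 0], "turn": [0, 0, 0], "fingers": 0.6},
])

```text
clock: 10.72
eef_pos: [562.4, -104.5, 180.7]
tcp_rot: [3.142, 0.0, -3.069]
contact_force: [1.3, 1.1, -2.1]
opening: 0.538
grasp_force: 26.6
```

Request:
play_rows([
  {"dp": [-0.11, -0.88, 0], "turn": [0, 0, 0], "fingers": 0.6},
  {"dp": [-0.11, -0.88, 0], "turn": [0, 0, 0], "fingers": 0.6},
  {"dp": [-0.11, -0.88, 0], "turn": [0, 0, 0], "fingers": 0.6},
  {"dp": [-0.11, -0.88, 0], "turn": [0, 0, 0], "fingers": 0.6},
  {"dp": [-0.11, -0.88, 0], "turn": [0, 0, 0], "fingers": 0.6},
])

```text
clock: 11.13
eef_pos: [597.0, -278.4, 180.6]
tcp_rot: [3.141, -0.0, -3.07]
contact_force: [1.9, 0.6, -2.4]
opening: 0.533
grasp_force: 26.6
```

Request:
play_rows([
  {"dp": [0, -0.3, 0], "turn": [0, 0, 0], "fingers": 0.6},
  {"dp": [0, -0.1, 0], "turn": [0, 0, 0], "fingers": 0.6},
  {"dp": [0, 0, 0], "turn": [0, 0, 0], "fingers": 0.6},
  {"dp": [0, 0, 0], "turn": [0, 0, 0], "fingers": 0.6},
  {"dp": [0, 0, 0], "turn": [0, 0, 0], "fingers": 0.6},
])

```text
clock: 11.55
eef_pos: [598.1, -291.1, 180.2]
tcp_rot: [3.141, -0.0, -3.068]
contact_force: [0.6, 0.6, -2.1]
opening: 0.537
grasp_force: 26.7
```

Request:
play_rows([
  {"dp": [0, -0.04, 0.3], "turn": [0, 0, 0], "fingers": 0.6},
  {"dp": [0, 0, 0.7], "turn": [0, 0, 0], "fingers": 0.6},
  {"dp": [0, 0, 0.7], "turn": [0, 0, 0], "fingers": 0.6},
  {"dp": [0, 0, 0.5], "turn": [0, 0, 0], "fingers": 0.6},
  {"dp": [0, 0, 0.2], "turn": [0, 0, 0], "fingers": 0.6},
])

```text
clock: 11.97
eef_pos: [596.4, -292.2, 80.1]
tcp_rot: [3.139, -0.005, -3.068]
contact_force: [-0.6, 0.3, -2.8]
opening: 0.535
grasp_force: 26.8
```

Request:
play_rows([
  {"dp": [0, 0, 0.15], "turn": [0, 0, 0], "fingers": 0.6},
  {"dp": [0, 0, 0.15], "turn": [0, 0, 0], "fingers": 0.6},
  {"dp": [0, 0, 0.1], "turn": [0, 0, 0], "fingers": 0.6},
  {"dp": [0, 0, 0.05], "turn": [0, 0, 0], "fingers": 0.6},
  {"dp": [0, 0, 0], "turn": [0, 0, 0], "fingers": 0.6},
])

```text
clock: 12.38
eef_pos: [598.9, -294.4, 66.5]
tcp_rot: [-3.141, 0.001, -3.069]
contact_force: [-0.9, 0.4, -3.0]
opening: 0.539
grasp_force: 26.9
```

Request:
play_rows([
  {"dp": [0, 0, 0.03], "turn": [0, 0, 0], "fingers": 0.6},
  {"dp": [0, 0, 0], "turn": [0, 0, 0], "fingers": 0.6},
  {"dp": [0, 0, 0], "turn": [0, 0, 0], "fingers": 0.6},
])

```text
clock: 12.63
eef_pos: [599.1, -294.6, 66.2]
tcp_rot: [-3.141, 0.001, -3.069]
contact_force: [-1.4, 1.6, 6.7]
opening: 0.533
grasp_force: 27.8
```

Contact with the floor. Release and retreat.

Request:
play_rows([
  {"dp": [0, 0, 0], "turn": [0, 0, 0], "fingers": 0.3},
  {"dp": [0, 0, 0], "turn": [0, 0, 0], "fingers": 0.1},
  {"dp": [0, 0, 0], "turn": [0, 0, 0], "fingers": 0},
  {"dp": [0, 0, 0], "turn": [0, 0, 0], "fingers": 0},
  {"dp": [0, 0, 0], "turn": [0, 0, 0], "fingers": 0},
])

```text
clock: 13.05
eef_pos: [598.5, -294.2, 64.8]
tcp_rot: [3.142, -0.0, -3.069]
contact_force: [-0.4, -0.1, 0.2]
opening: 0.996
grasp_force: 0.0
```

Request:
play_rows([
  {"dp": [0, 0, -0.4], "turn": [0, 0, 0], "fingers": 0},
  {"dp": [0, 0, -0.8], "turn": [0, 0, 0], "fingers": 0},
  {"dp": [0, 0, -0.9], "turn": [0, 0, 0], "fingers": 0},
  {"dp": [0, 0, -0.9], "turn": [0, 0, 0], "fingers": 0},
  {"dp": [0, 0, -0.9], "turn": [0, 0, 0], "fingers": 0},
])

```text
clock: 13.47
eef_pos: [598.3, -294.1, 222.3]
tcp_rot: [3.141, -0.0, -3.069]
contact_force: [1.0, 0.6, 0.2]
opening: 1.003
grasp_force: 0.0
```

Request:
play_rows([
  {"dp": [0, 0.5, 0], "turn": [0, 0, 0], "fingers": 0},
  {"dp": [0, 0.7, 0], "turn": [0, 0, 0], "fingers": 0},
  {"dp": [0, 0.2, 0], "turn": [0, 0, 0], "fingers": 0},
  {"dp": [0, 0, 0], "turn": [0, 0, 0], "fingers": 0},
  {"dp": [0, 0, 0], "turn": [0, 0, 0], "fingers": 0},
])

```text
clock: 13.88
eef_pos: [594.5, -238.4, 220.7]
tcp_rot: [-3.141, -0.0, -3.068]
contact_force: [-0.1, 0.1, -0.5]
opening: 1.002
grasp_force: 0.0
```

```bash
python3 - <<'E'
from h import *
snap('wrist','w4'); s=r.sense(); print(s['eef_pos'])
im=np.clip(cv2.imread('pics/w4.png')*1.4,0,255).astype('uint8'); cv2.imwrite('pics/w4b.png',cv2.resize(im[20:318,140:400],None,fx=2,fy=2,interpolation=cv2.INTER_CUBIC))
E
```

```text
[ 594.5829333  -238.92975866  220.65504987]
```

View pics/w4b.png

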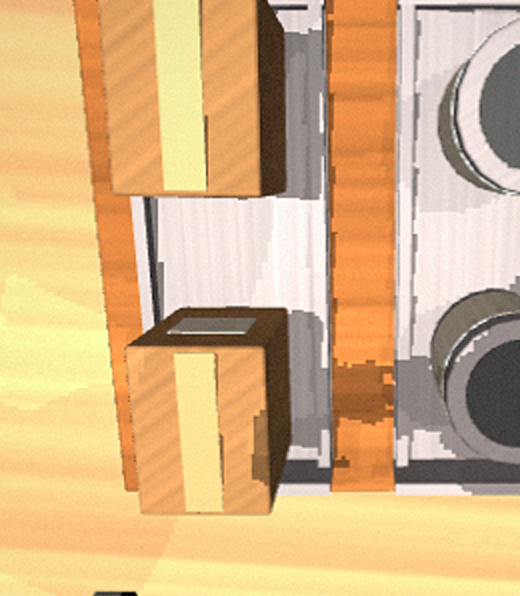

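Both cartons stand upright in the lane: the front one ends at (114–259, 194) and the rear one's top is (127–270, 347–515). I'll check the numbers.

```bash
python3 - <<'E'
from h import *
d=load('w4');np.set_printoptions(precision=1,suppress=True)
g=lambda L:np.array(L)/2+(140,20)
c,s=np.cos(np.radians(4.1)),np.sin(np.radians(4.1));M=np.array([[c,s],[-s,c]])
f=lambda L,z:px2w(d,g(L),z)[:,:2]@M.T
print('rear',f([(127,347),(266,347),(270,514),(141,515)],113))
print('rear bottom right-front',f([(287,310)],33))
print('front back edge',f([(114,194),(259,194)],113),'bot',f([(285,195)],33))
print('right strip outer',f([(328,200),(332,460)],43),'step L',f([(95,180),(126,490)],30))
E
```

```text
rear [[ 546.9 -357.4]
 [ 546.9 -312.5]
 [ 605.6 -313.4]
 [ 606.2 -358.2]]
rear bottom right-front [[ 548.2 -313.4]]
front back edge [[ 499.6 -357. ]
 [ 499.6 -312.8]] bot [[ 501.9 -312.9]]
right strip outer [[ 503.5 -295.2]
 [ 611.5 -294.9]] step L [[ 496.1 -389.8]
 [ 631.2 -390. ]]
```

```bash
python3 -c "
from rig import r
print(r.sign_off())"
```

```text
the job is handed in; nothing more can be done
None
```

The job is done and handed in at about 14 s: the older carton stands squarely about 5 mm behind the front lip and the new one stands squarely behind it, both upright and within about 2 mm of their marks in the last wrist picture.

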